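# Stand two drained tube racks on their bases

### The job

Two empty white tube racks were put up to drain on the bench, one on its long side and one on its end. Push each one over with the fingertips, lightly and at its upper edge, so that it turns over on the spot and ends standing flat on its base with the holes up. Do not pinch, lift or carry the racks or shove them along the bench, and leave everything else on the bench as it stands.

Things in the scene. Friction and masses are not known exactly. Their poses are not given: they have to be found in the camera images.
- side_rack: loose empty white tube rack, 0.11 to 0.2 kg, resting on a LONG side (144 x 66 on the bench, 104 high). A box with closed base and, opposite, a top face of holes too small for a fingertip. Origin: centre of the base's outside; x along its 144 mm length, y along its 104 mm, z from base to holes (66 mm), up when it stands right. At the start y is up and its base faces the robot's left (+y, within 0.25 rad), holes to the right
- side_rack_foot (a point): middle of that rack's bottom edge on the base side (144 mm long): the edge it turns over, which stays on the bench
- side_rack_rim (a point): middle of that rack's upper edge on the holed side (3 mm wall, 144 mm long), 104 mm above the bench: the place to push, towards above the foot point; it rises up to 20 mm on its arc, is past balance 66 mm on, then falls on its base
- end_rack: loose empty white tube rack, 0.11 to 0.2 kg, standing on an END (104 x 66 on the bench, 144 high). A box with closed base and, opposite, a top face of holes too small for a fingertip. Origin: centre of the base's outside; x along its 144 mm length, y along its 104 mm, z from base to holes (66 mm), up when it stands right. At the start x is down and its base faces the robot's left (+y, within 0.25 rad), holes to the right
- end_rack_foot (a point): middle of that rack's bottom edge on the base side (104 mm long): the edge it turns over, which stays on the bench
- end_rack_rim (a point): middle of that rack's upper edge on the holed side (3 mm wall, 104 mm long), 144 mm above the bench: the place to push, towards above the foot point; it rises up to 15 mm on its arc, is past balance 66 mm on, then falls on its base
- cap_bottle: bystander: squat screw-cap bottle, 54 diameter, 105 high, at the back of the middle of the bench; origin at the centre of its underside, z up
- metal_cone: bystander: small metal disc with a cone on it, 48 diameter, 17 high, between the racks; origin at the centre of its underside, z up
- squeeze_bottle: bystander: white squeeze bottle with a bent jet, body 67 wide, 199 high, far left; origin near the centre of its underside, z up
- mug: bystander: mug, 81 wide, 101 high, far left; origin at the centre of its underside, z up
- timer: bystander: flat bench timer with three buttons, 62 x 66 x 18, left; origin at the centre of its underside, z up
- tips: bystander: pipette tip box, 85 x 116 x 64, far right; origin at the centre of its underside, z up
- flask: bystander: long-necked flask with stopper, 62 wide, 172 high, far right; origin at the centre of its underside, z up

How it is judged:
At the end, for the whole second after the job is handed in: Both racks stand at rest on their bases with the holes up (within 0.06 rad, base within 8 mm of the bench), and the edge each one turned over is within 60 mm of where it was at the start (angle between each of side_rack, end_rack's own z axis and vertical below 0.06 rad and height (world z) of each of side_rack, end_rack below 0.008 m and distance of each of side_rack_foot, end_rack_foot from where it was at the start of the episode below 0.06 m and linear speed of each of side_rack, end_rack below 0.02 m/s and angular speed of each of side_rack, end_rack below 0.1 rad/s); the robot touches nothing.
It fails at once if a rack was lifted or carried (the edge it turns over rose more than 25 mm) (height (world z) of any of side_rack_foot, end_rack_foot above 0.025 m).
It fails at once if a rack was pinched or pushed hard (over 30 N from the fingers) (contact force between the fingers and side_rack above 30 N or contact force between the fingers and end_rack above 30 N).
It fails at once if a bystander was moved more than 20 mm (distance of any of cap_bottle, metal_cone, squeeze_bottle, mug, timer, tips, flask from where it was at the start of the episode above 0.02 m).
It fails at once if a bystander was tipped more than 0.3 rad (angle between any of cap_bottle, metal_cone, squeeze_bottle, mug, timer, tips, flask's own z axis and vertical above 0.3 rad).
It also fails if it takes over 58 s, if anything falls off the work surface, if the arm or the gripper's body presses on something with over 40 N, if the wrist force passes 120 N, or if a joint passes its speed limit or range.

### The arm

A 6-joint arm with a two-finger parallel gripper is mounted at the origin on a cart in front of the work surface, level with it; the furniture and walls round the work are solid. World frame = base frame: x ahead of the robot, y to its left, z up, the work surface at z = 0. Lengths are in m, angles in rad, forces in N, time in s.
With the tool pointing down it reaches from about 0.35 to 0.775 m from the base axis. Payload 5.5 kg.
Tool frame: the origin (TCP) lies at the very end of the fingers, on their centre line; the grasp point (between the pads) lies 19 mm behind it; z points along the fingers, y is the line along which they close (so a half turn about z gives the same grasp; the last joint's range is limited). The gripper opens to 85 mm and grips with 20 to 120 N. Pads are 22 mm wide; open, the fingers measure 114 mm over their backs; the gripper's body (76 mm by 85 mm) begins 54 mm behind the grasp point. The pads swing forward as they close: fully open they stand 13 mm farther back than shut.
Start: joints at [-1.362, 0.313, 0.046, 1.304, 0, 1.431], TCP at [0.197, -0.54, 0.231] pointing down, gripper open.
Joint ranges: [-2.76, 2.76], [-0.86, 1.69], [-1.03, 1.26], [-2.2, 2.34], [-1.47, 1.5], [-3.14, 3.14]. Speed limits (rad/s): [2.57, 2.57, 3.14, 3.14, 3.14, 3.14].

### API

Orientations are given as a unit quaternion [w, x, y, z].
In Python, from workcell import env gives the robot as it stands. The module is installed in compiled form; this text tells all that it offers.
- The arm moves only by the tool jog_arm, never from a script. Its arguments are lists of equal length, an entry for each row: "gripper": the opening, from 0 (shut) to 1 (fully open); "offset": the shift along the world's x, y, z in cm, a list of three; "twist": the turn about the world's z in degrees. In form: {"gripper": [gripper, ...], "offset": [[dx, dy, dz], ...], "twist": [twist, ...]}. A call has exactly 8 rows; each row is the pose to reach, as a shift and turn from the pose commanded when the call began; what a row does not reach only later rows make up. A row lasts 1/8 s, in which the tool goes at most 62.5 mm and 10.7 degrees, less where a joint would pass 70% of its speed; a pose out of reach is approached as far as the arm can. A call with a gripper value outside its range is refused whole. The fingers move at their own pace and stop on an object; "squeeze" is the grip in N (left out, the last holds). Time passes only in rows, so rows that repeat a pose let the fingers close, or fill a call up. It gives the time, the measured TCP pose, the force, the opening and the grip force at its end, in the units of the state.
- env.get_state(): the state, without advancing time (a new reading comes with each control period).
- env.read_camera(name): name is "scene" or "top" or "wrist"; returns a dict with "image" (384x512x3 uint8, red, green, blue), "z_map" (384x512 float32, m along the optical axis (not along the pixel's ray), 0 where there is no reading), "fovy" (degrees; the focal length in pixels is half the picture's height over the tangent of half this angle, whatever the lens; pixels are square), "cx", "cy" (the principal point, pixels), "cam_to_world" (4x4, takes a point from camera to world coordinates). Camera axes: x right, y up, looking along -z (the intrinsics and any distortion apply to the point x, -y, -z); pixel columns grow to the right and rows downward; lengths in m; the calibration is good to about 2 mm. A picture is of the moment at which its call begins.
- env.hand_in(): hands the job in; it is judged then, once.
The state is a dict: "clock": time; "joint_pos": joint angles; "qvel": joint speeds; "tau": joint torques, N m; "tcp_pos": TCP position; "orientation": TCP orientation; "wrist_force": force on the tool from outside, world axes, zero at the start; "ft_torque": the same for the moment, N m; "finger_gap": finger opening in m; "grip_force": force on a finger pad.
Only numpy, scipy, OpenCV 4.12 (cv2) and the standard library are available. Lean on these libraries where they do the work, as an engineer would, in place of code of your own. Each camera call takes 0.05 s, during which the arm holds its last target. There are 200 camera calls.

## Working session

There is one attempt and no reset: what is moved stays moved. The work goes in short steps, Python scripts to look and compute and a tool call to move; the robot and the scene stay as the last step left them, time stands still between calls to the robot, and variables do not carry over. Pictures are saved under pics/ and viewed, at most 10 in all, crops included, and the job is handed in when it is done.

Besides the shell and the picture viewer there is one more tool, called after "Request:" by a JSON object that holds its "name" and its "arguments". jog_arm: Moves the arm, as the interface text tells. Its arguments: {"type":"object","properties":{"gripper":{"type":"array"},"offset":{"type":"array"},"twist":{"type":"array"},"squeeze":{"type":"number"}},"required":["gripper","offset","twist"]}

```bash
mkdir -p pics
cat > h.py <<'E'
import numpy as np, cv2
from workcell import env
def cloud(r):
    h,w=r["z_map"].shape; f=h/2/np.tan(np.radians(r["fovy"])/2)
    u,v=np.meshgrid(np.arange(w),np.arange(h)); z=r["z_map"]
    P=np.stack([(u-r["cx"])/f*z,-(v-r["cy"])/f*z,-z,np.ones_like(z)],-1)
    return (P@np.array(r["cam_to_world"]).T)[...,:3], z>0
E
python3 - <<'E'
from h import *
for n in ("scene","top"):
    r=env.read_camera(n); cv2.imwrite(f"pics/{n}0.png",r["image"][...,::-1]); 
    np.savez(f"{n}0.npz",**{k:np.array(v) for k,v in r.items()})
    print(n,{k:v for k,v in r.items() if k not in("image","z_map")}, (r["z_map"]>0).mean())
print(env.get_state())
E
```

```text
scene {'fovy': 48.22044440134312, 'cx': 255.6359383985043, 'cy': 186.68822894637262, 'cam_to_world': array([[-0.55048542,  0.47010178, -0.68990588, -0.65725495],
       [-0.83461519, -0.29051428,  0.46799459,  0.81609672],
       [ 0.01957758,  0.83343012,  0.55227796,  1.027821  ],
       [ 0.        ,  0.        ,  0.        ,  1.        ]])} 0.9959309895833334
top {'fovy': 51.37531120600639, 'cx': 248.16260628267696, 'cy': 190.46848273351858, 'cam_to_world': array([[-0.02706901,  0.99390743, -0.10684232,  0.30879106],
       [-0.99952853, -0.02846049, -0.01152012,  0.01998615],
       [-0.01449072,  0.10648011,  0.99420924,  1.61510839],
       [ 0.        ,  0.        ,  0.        ,  1.        ]])} 0.9962107340494791
{'clock': 0.1, 'joint_pos': array([-1.36161491e+00,  3.13937328e-01,  4.50987065e-02,  1.30359817e+00,
        3.06493976e-06,  1.43119192e+00]), 'qvel': array([ 0.00080224, -0.00084596,  0.00232746, -0.00152457,  0.00136418,
        0.00035943]), 'tau': array([ 2.56462881e-03, -4.81724167e+01,  2.99244297e+01,  1.26828934e-02,
       -1.08741776e-04, -1.13511334e-06]), 'tcp_pos': array([ 0.19640511, -0.53993649,  0.2304937 ]), 'orientation': array([-8.19791804e-04,  9.84831726e-01,  1.73510228e-01, -2.69974460e-05]), 'wrist_force': array([-1.53491249,  0.19641424,  0.27867692]), 'ft_torque': array([-0.0510444 ,  0.02154356,  0.02616771]), 'grip_force': 0.0, 'finger_gap': 0.08569731494539849}
```

View pics/top0.png

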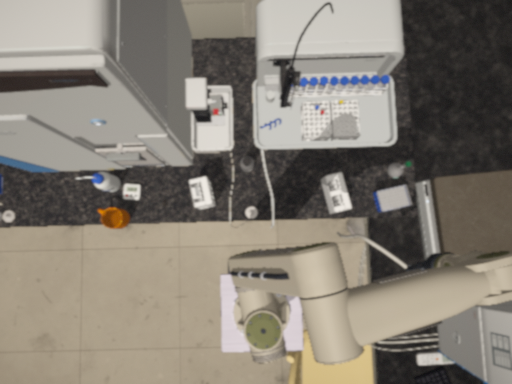

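View pics/scene0.png

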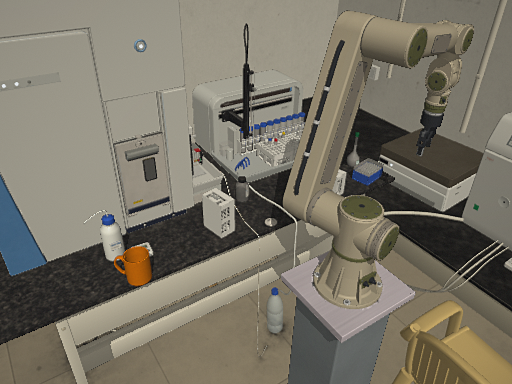

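The top view shows the two white racks at about (201,192) and (337,192), with the cone at (251,212) and the cap bottle at (246,163). The scene view shows the left rack at (219,212), while the right one is mostly hidden behind the arm near (340,182). Next I'll measure both.

```bash
cat > meas.py <<'E'
from h import *
import sys
def racks(r,boxes):
    P,ok=cloud(r)
    img=r["image"].astype(int)
    for name,(u0,v0,u1,v1) in boxes.items():
        m=np.zeros(ok.shape,bool); m[v0:v1,u0:u1]=True
        m&=ok&(P[...,2]>0.02)&(P[...,2]<0.25)
        Q=P[m]; zt=np.percentile(Q[:,2],90)
        T=Q[abs(Q[:,2]-zt)<0.012]
        c,(a,b),ang=cv2.minAreaRect((T[:,:2]*1000).astype(np.float32))
        print(name,"zmax %.3f zt %.3f"%(Q[:,2].max(),zt),"n",len(T),"rect",np.round(c,1),round(a),round(b),round(ang,1))
        print("  corners",np.round(cv2.boxPoints((c,(a,b),ang))).tolist())
def load(n): return dict(np.load(n+".npz"))
if __name__=="__main__":
    r=load("top0")
    racks(r,dict(left=(182,170,222,218),right=(312,165,362,220),cone=(241,203,260,222),cap=(236,150,258,175)))
    P,ok=cloud(r)
    for n,(u,v) in dict(bench=(285,180),cone=(251,212),cap=(246,163),wall=(225,140),mug=(113,216)).items(): print(n,np.round(P[v,u],3))
    for (u0,v0,u1,v1) in((182,170,222,218),(312,165,362,220)):
        c=cv2.resize(r["image"][v0-6:v1+6,u0-6:u1+6,::-1],None,fx=8,fy=8,interpolation=cv2.INTER_CUBIC); cv2.imwrite(f"pics/c{u0}.png",c)
    a=cv2.imread("pics/c182.png");b=cv2.imread("pics/c312.png");h=max(a.shape[0],b.shape[0])
    pad=lambda x:cv2.copyMakeBorder(x,0,h-x.shape[0],0,0,0)
    cv2.imwrite("pics/crop.png",np.hstack([pad(a),pad(b)])[:600,:800])
    s=load("scene0"); P,ok=cloud(s); v,u=212,219; print("scene left",np.round(P[v-20:v+20:8,u],3).tolist())
E
python3 meas.py
```

```text
left zmax 0.152 zt 0.147 n 385 rect [468.4 215. ] 104 65 11.4
  corners [[411.0, 237.0], [424.0, 173.0], [526.0, 193.0], [513.0, 257.0]]
right zmax 0.112 zt 0.107 n 445 rect [ 456.7 -303.9] 143 67 12.1
  corners [[380.0, -286.0], [394.0, -351.0], [534.0, -321.0], [520.0, -256.0]]Traceback (most recent call last):
  File "meas.py", line 17, in <module>
    racks(r,dict(left=(182,170,222,218),right=(312,165,362,220),cone=(241,203,260,222),cap=(236,150,258,175)))
    ~~~~~^^^^^^^^^^^^^^^^^^^^^^^^^^^^^^^^^^^^^^^^^^^^^^^^^^^^^^^^^^^^^^^^^^^^^^^^^^^^^^^^^^^^^^^^^^^^^^^^^^^^^
  File "meas.py", line 9, in racks
    Q=P[m]; zt=np.percentile(Q[:,2],90)
               ~~~~~~~~~~~~~^^^^^^^^^^^
    return _quantile_unchecked(
        a, q, axis, out, overwrite_input, method, keepdims, weights)
    return _ureduce(a,
                    func=_quantile_ureduce_func,
    ...<5 lines>...
                    overwrite_input=overwrite_input,
                    method=method)
    r = func(a, **kwargs)
    result = _quantile(arr,
                       quantiles=q,
    ...<2 lines>...
                       out=out,
                       weights=wgt)
    slices_having_nans = np.isnan(arr[-1, ...])
                                  ~~~^^^^^^^^^
IndexError: index -1 is out of bounds for axis 0 with size 0
```

```bash
sed -i 's/,cone=(241,203,260,222),cap=(236,150,258,175)//; s/u0-6:u1+6/u0-6:u1+6/' meas.py
cat >> meas.py <<'E'
    for n,rr,bx in (("scene-left",s,(198,182,240,240)),): racks(rr,{n:bx})
    P,ok=cloud(r)
    for n,(u0,v0,u1,v1) in dict(tips=(372,182,412,212),flask=(385,158,415,178),timer=(122,182,142,202),cap=(236,150,258,175),cone=(243,205,260,220)).items():
        Q=P[v0:v1,u0:u1].reshape(-1,3); Q=Q[(Q[:,2]>0.012)&(Q[:,2]<.25)]
        if len(Q): print(n,np.round(Q.min(0),3),np.round(Q.max(0),3))
E
python3 meas.py
```

```text
left zmax 0.152 zt 0.147 n 385 rect [468.4 215. ] 104 65 11.4
  corners [[411.0, 237.0], [424.0, 173.0], [526.0, 193.0], [513.0, 257.0]]
right zmax 0.112 zt 0.107 n 445 rect [ 456.7 -303.9] 143 67 12.1
  corners [[380.0, -286.0], [394.0, -351.0], [534.0, -321.0], [520.0, -256.0]]
bench [ 0.52  -0.112  0.004]
cone [0.394 0.03  0.014]
cap [0.577 0.043 0.108]
wall [0.679 0.124 0.066]
mug [0.393 0.587 0.009]
scene left [[0.492, 0.198, 0.141], [0.444, 0.225, 0.144], [0.418, 0.24, 0.131], [0.422, 0.239, 0.092], [0.425, 0.239, 0.054]]
scene-left zmax 0.148 zt 0.142 n 335 rect [466.5 218.8] 107 72 11.3
  corners [[407.0, 244.0], [421.0, 173.0], [526.0, 194.0], [512.0, 265.0]]
tips [ 0.381 -0.592  0.012] [ 0.48  -0.464  0.072]
flask [ 0.515 -0.577  0.022] [ 0.574 -0.52   0.177]
timer [0.459 0.476 0.012] [0.521 0.542 0.029]
cap [0.558 0.012 0.015] [0.611 0.064 0.114]
cone [0.374 0.021 0.012] [0.413 0.034 0.019]
```

View pics/crop.png

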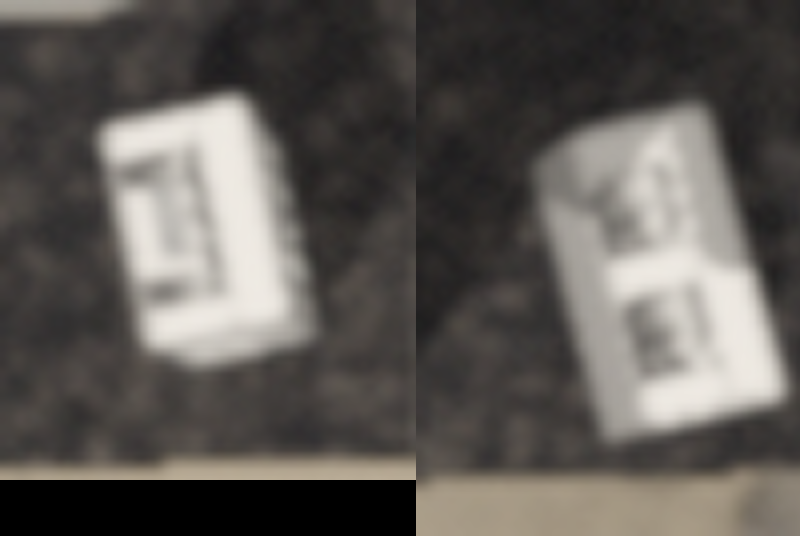

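The two views agree: the left rack is the end rack, about 144 mm high, and the right one is the side rack, about 104 mm high. In the crop, the holed faces are on the right. I'll start with the side rack.

Request:
{"name": "jog_arm", "arguments": {"gripper": [0.5,0.5,0.5,0.5,0.5,0.5,0.5,0.5], "offset": [[3.4,2,0],[6.8,4,0],[10.3,6.2,0],[13.8,8.2,0],[17.2,10.3,0],[20.6,12.4,0],[24,14.4,0],[27.5,16.5,0]], "twist": [10,20,30.5,41,51,61.5,72,82]}}

```text
clock: 1.1
tcp_pos: [0.4723, -0.3745, 0.2308]
orientation: [-0.0, 0.627, 0.779, 0.0]
wrist_force: [-0.4, 0.4, 0.3]
finger_gap: 0.0429
grip_force: 0.0
```

Request:
{"name": "jog_arm", "arguments": {"gripper": [0.5,0.5,0.5,0.5,0.5,0.5,0.5,0.5], "offset": [[0,0,-1],[0,0,-3],[0,0,-6],[0,0,-9],[0,0,-11],[0,0,-12.5],[0,0,-13.2],[0,0,-13.2]], "twist": [0,0,0,0,0,0,0,0]}}

```text
clock: 2.1
tcp_pos: [0.4713, -0.3755, 0.0991]
orientation: [-0.0, 0.63, 0.777, 0.0]
wrist_force: [0.4, 0.6, 0.4]
finger_gap: 0.0427
grip_force: 0.0
```

Run:
```python
from h import *
s=env.get_state(); print({k:np.round(s[k],3) for k in s})
r=env.read_camera("top"); cv2.imwrite("pics/t1.png",cv2.resize(r["image"][120:260,270:450,::-1],None,fx=4,fy=4))
```

```text
{'clock': np.float64(2.1), 'joint_pos': array([-0.806,  0.434, -0.109,  1.029,  0.   ,  0.556]), 'qvel': array([ 0.003, -0.013,  0.02 ,  0.01 ,  0.002, -0.001]), 'tau': array([-8.5000e-02, -5.1770e+01,  2.7208e+01, -1.1600e-01, -4.0000e-03,
        2.0000e-03]), 'tcp_pos': array([ 0.471, -0.375,  0.099]), 'orientation': array([-0.   ,  0.63 ,  0.777,  0.   ]), 'wrist_force': array([0.425, 0.587, 0.41 ]), 'ft_torque': array([ 0.03 ,  0.027, -0.046]), 'grip_force': np.float64(0.0), 'finger_gap': np.float64(0.043)}
```

View pics/t1.png

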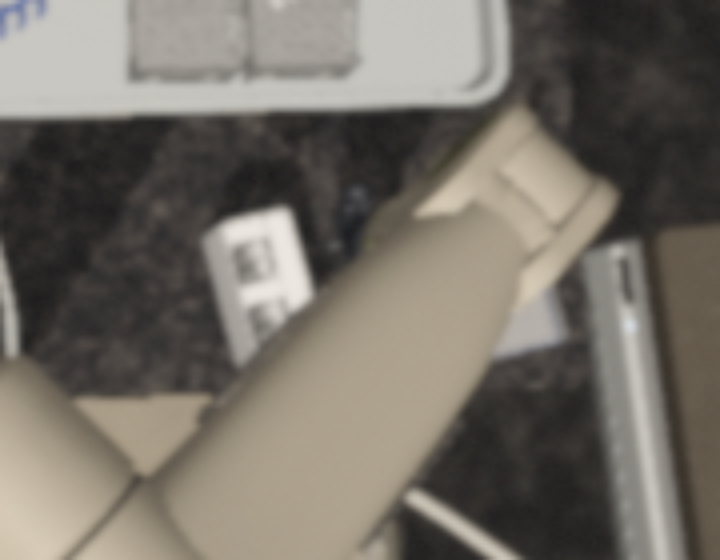

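The crop shows the side rack at about (260,280), untouched, with the fingers just to its right. I'll lower slightly and close in.

Request:
{"name": "jog_arm", "arguments": {"gripper": [0.5,0.5,0.5,0.5,0.5,0.5,0.5,0.5], "offset": [[0,0,-0.4],[0,0,-0.9],[-0.1,0.5,-0.9],[-0.2,1,-0.9],[-0.3,1.4,-0.9],[-0.35,1.7,-0.9],[-0.4,2,-0.9],[-0.45,2.2,-0.9]], "twist": [0,0,0,0,0,0,0,0]}}

```text
clock: 3.15
tcp_pos: [0.467, -0.3532, 0.0904]
orientation: [0.0, 0.629, 0.777, 0.0]
wrist_force: [0.7, -0.4, 0.4]
finger_gap: 0.0424
grip_force: 0.0
```

Request:
{"name": "jog_arm", "arguments": {"gripper": [0.5,0.5,0.5,0.5,0.5,0.5,0.5,0.5], "offset": [[-0.06,0.3,0],[-0.12,0.6,0.1],[-0.2,0.9,0.2],[-0.25,1.2,0.4],[-0.3,1.5,0.5],[-0.4,1.8,0.6],[-0.45,2.1,0.7],[-0.5,2.4,0.8]], "twist": [0,0,0,0,0,0,0,0]}}

```text
clock: 4.15
tcp_pos: [0.462, -0.3292, 0.0984]
orientation: [0.0, 0.629, 0.777, 0.0]
wrist_force: [-0.7, -0.8, 0.6]
finger_gap: 0.0429
grip_force: 0.3
```

Run:
```python
from h import *
r=env.read_camera("top"); r2=env.read_camera("wrist"); a=cv2.resize(r["image"][140:260,290:390,::-1],None,fx=4,fy=4)
b=cv2.resize(r2["image"][...,::-1],(480,360)); b=cv2.copyMakeBorder(b,0,120,0,0,0)
cv2.imwrite("pics/t2.png",np.hstack([a,b])[:, :800])
P,ok=cloud(r); Q=P[165:220,312:362].reshape(-1,3); Q=Q[(Q[:,2]>.02)&(Q[:,2]<.14)&(Q[:,1]>-.34)]; print(len(Q),np.round(Q[np.argsort(Q[:,1])[-5:]],3),Q[:,2].max())
```

```text
283 [[ 0.496 -0.245  0.103]
 [ 0.492 -0.244  0.103]
 [ 0.505 -0.243  0.094]
 [ 0.508 -0.242  0.098]
 [ 0.511 -0.242  0.101]] 0.13525195155443526
```

View pics/t2.png

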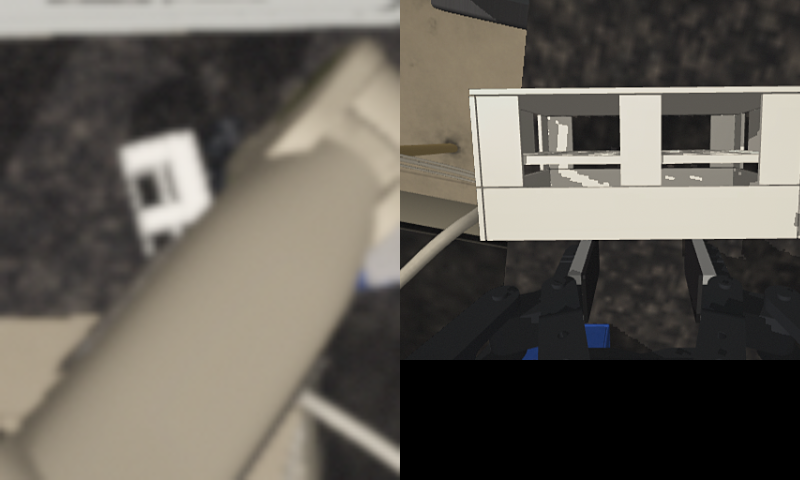

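The wrist view shows the rack's upper rim (row about 240) resting squarely against both fingertips (580,250) and (705,250). The top view suggests it has started to tilt. I'll keep going.

Request:
{"name": "jog_arm", "arguments": {"gripper": [0.5,0.5,0.5,0.5,0.5,0.5,0.5,0.5], "offset": [[-0.06,0.3,0.1],[-0.12,0.6,0.2],[-0.2,0.9,0.3],[-0.25,1.2,0.4],[-0.3,1.5,0.5],[-0.4,1.8,0.5],[-0.45,2.1,0.6],[-0.5,2.4,0.6]], "twist": [0,0,0,0,0,0,0,0]}}

```text
clock: 5.25
tcp_pos: [0.457, -0.3052, 0.1044]
orientation: [0.0, 0.629, 0.777, 0.0]
wrist_force: [0.4, -0.4, -0.3]
finger_gap: 0.0428
grip_force: 0.0
```

```bash
cat > look.py <<'E'
from h import *
import sys
r=env.read_camera("wrist"); P,ok=cloud(r)
np.savez("w.npz",P=P,img=r["image"],ok=ok)
b,(u0,u1)=r["image"].astype(int),(60,420)
m=ok&(r["image"].min(-1)>150)&(P[...,2]>.005)&(P[...,2]<.2)
Q=P[m]; d=np.array([-.21,.978,0]); s=Q@d
for q in (1,25,50,75,99):
    t=np.percentile(s,q); k=abs(s-t)<.004; print("s %.3f z %.3f..%.3f"%(t,*np.percentile(Q[k,2],[2,98])))
print(env.get_state()["tcp_pos"], env.get_state()["tcp_pos"]@d)
E
python3 look.py
```

```text
s -0.378 z 0.118..0.122
s -0.369 z 0.114..0.119
s -0.359 z 0.110..0.115
s -0.342 z 0.103..0.107
s -0.319 z 0.093..0.097
[ 0.45685767 -0.30479434  0.10430045] -0.3940289703196254
```

The rack is tilted about 23° and the foot hasn't slid. I'll push it past balance.

Request:
{"name": "jog_arm", "arguments": {"gripper": [0.5,0.5,0.5,0.5,0.5,0.5,0.5,0.5], "offset": [[-0.06,0.3,0.1],[-0.12,0.6,0.1],[-0.2,0.9,0.2],[-0.25,1.2,0.2],[-0.3,1.5,0.2],[-0.4,1.8,0.2],[-0.45,2.1,0.2],[-0.5,2.5,0.2]], "twist": [0,0,0,0,0,0,0,0]}}

```text
clock: 6.3
tcp_pos: [0.452, -0.2802, 0.1063]
orientation: [0.0, 0.629, 0.777, 0.0]
wrist_force: [-0.1, -0.3, -0.7]
finger_gap: 0.0427
grip_force: 0.0
```

```bash
python3 look.py
```

```text
s -0.361 z 0.064..0.146
s -0.332 z 0.031..0.066
s -0.299 z 0.033..0.066
s -0.276 z 0.031..0.066
s -0.255 z 0.031..0.067
[ 0.45181621 -0.27967215  0.10629685] -0.36840076746246136
```

The side rack is down flat, with its top at 66 mm. Next I'll rise and go over to the end rack.

Request:
{"name": "jog_arm", "arguments": {"gripper": [0.5,0.5,0.5,0.5,0.5,0.5,0.5,0.5], "offset": [[0,-0.3,3],[0,-0.3,7],[0,0,11],[0.1,2,13],[0.3,6,13.5],[0.6,10,13.5],[0.9,14,13.5],[1.2,18,13.5]], "twist": [0,0,0,0,0,0,0,0]}}

```text
clock: 7.35
tcp_pos: [0.464, -0.0992, 0.2414]
orientation: [0.0, 0.63, 0.777, 0.0]
wrist_force: [-0.1, -0.6, 0.2]
finger_gap: 0.0425
grip_force: 0.0
```

Request:
{"name": "jog_arm", "arguments": {"gripper": [0.5,0.5,0.5,0.5,0.5,0.5,0.5,0.5], "offset": [[0.3,4,0],[0.6,8,0],[0.9,12,0],[1.2,16,0],[1.5,20,0],[1.7,23,0],[1.8,24.4,-0.5],[1.8,24.4,-2]], "twist": [0,0,0,0,0,0,0,0]}}

```text
clock: 8.35
tcp_pos: [0.4825, 0.144, 0.2211]
orientation: [0.001, 0.629, 0.778, 0.0]
wrist_force: [0.1, -0.1, -1.1]
finger_gap: 0.0426
grip_force: 0.0
```

```bash
cat > chk.py <<'E'
from h import *
import sys
r=env.read_camera("top"); P,ok=cloud(r)
def rect(n,x0,x1,y0,y1,z0,z1):
    m=ok&(P[...,0]>x0)&(P[...,0]<x1)&(P[...,1]>y0)&(P[...,1]<y1)&(P[...,2]>z0)&(P[...,2]<z1)
    T=P[m]
    if len(T)<20: print(n,"few");return
    c,wh,a=cv2.minAreaRect((T[:,:2]*1000).astype(np.float32)); print(n,len(T),np.round(c),np.round(wh),round(a,1),"z",np.round(np.percentile(T[:,2],[5,50,95]),3)); print("  ",cv2.boxPoints((c,wh,a)).round().tolist())
rect("side",.33,.58,-.38,-.12,.055,.085)
rect("end up",.38,.56,.15,.29,.135,.16)
rect("end down",.38,.56,.2,.43,.055,.085)
cv2.imwrite("pics/%s.png"%sys.argv[1],r["image"][...,::-1])
E
python3 chk.py t3; python3 look.py
```

```text
side 576 [ 438. -218.] [143. 106.] 12.4 z [0.059 0.064 0.071]
   [[357.0, -182.0], [380.0, -285.0], [519.0, -255.0], [496.0, -151.0]]
end up few
end down few
s -0.215 z 0.027..0.029
s -0.002 z 0.065..0.105
s 0.084 z 0.051..0.145
s 0.111 z 0.101..0.145
s 0.143 z 0.135..0.145
[0.48067741 0.14267894 0.21897583] 0.03859774310755139
```

Request:
{"name": "jog_arm", "arguments": {"gripper": [0.5,0.5,0.5,0.5,0.5,0.5,0.5,0.5], "offset": [[0,0,-2],[0,0,-4.5],[0,0,-7],[0,0,-8.5],[0,0,-9.2],[-0.1,0.7,-9.2],[-0.3,1.4,-9.2],[-0.4,2,-9.2]], "twist": [0,0,0,0,0,0,0,0]}}

```text
clock: 9.45
tcp_pos: [0.4783, 0.1644, 0.1301]
orientation: [0.0, 0.629, 0.777, 0.001]
wrist_force: [-1.1, 0.4, 0.2]
finger_gap: 0.0427
grip_force: 0.0
```

Request:
{"name": "jog_arm", "arguments": {"gripper": [0.5,0.5,0.5,0.5,0.5,0.5,0.5,0.5], "offset": [[-0.06,0.3,0],[-0.12,0.6,0],[-0.2,0.9,0],[-0.25,1.2,0.1],[-0.3,1.5,0.2],[-0.4,1.8,0.3],[-0.45,2.1,0.4],[-0.5,2.4,0.5]], "twist": [0,0,0,0,0,0,0,0]}}

```text
clock: 10.45
tcp_pos: [0.473, 0.1878, 0.1344]
orientation: [0.0, 0.629, 0.777, 0.0]
wrist_force: [-0.6, 0.1, 0.0]
finger_gap: 0.0429
grip_force: 0.2
```

```bash
python3 look.py; python3 -c "
import numpy as np,cv2; cv2.imwrite('pics/w2.png',np.load('w.npz')['img'][...,::-1])"
```

```text
s 0.003 z 0.103..0.106
s 0.107 z 0.147..0.150
s 0.122 z 0.048..0.149
s 0.145 z 0.081..0.147
s 0.160 z 0.132..0.144
[0.4729878  0.18808676 0.13451605] 0.08462141174749134
```

View pics/w2.png

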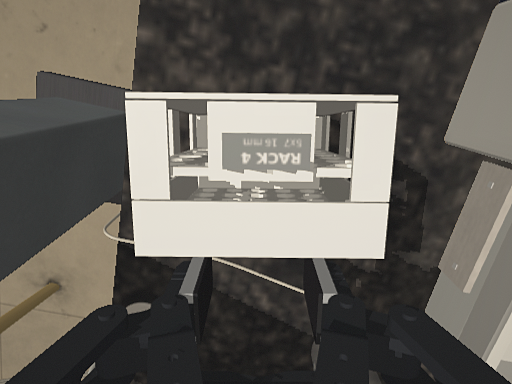

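The rim (row 258) lies squarely against both fingertips at (197,262) and (322,262), and the tilt has started. Continuing.

Request:
{"name": "jog_arm", "arguments": {"gripper": [0.5,0.5,0.5,0.5,0.5,0.5,0.5,0.5], "offset": [[-0.06,0.3,0.1],[-0.12,0.6,0.2],[-0.2,0.9,0.3],[-0.25,1.2,0.4],[-0.3,1.5,0.4],[-0.4,1.8,0.5],[-0.45,2.1,0.5],[-0.5,2.4,0.5]], "twist": [0,0,0,0,0,0,0,0]}}

```text
clock: 11.5
tcp_pos: [0.468, 0.2118, 0.1393]
orientation: [0.0, 0.629, 0.777, 0.0]
wrist_force: [0.6, 0.4, 0.3]
finger_gap: 0.0424
grip_force: 0.0
```

```bash
python3 look.py
```

```text
s -0.014 z 0.005..0.067
s 0.132 z 0.090..0.155
s 0.144 z 0.147..0.152
s 0.167 z 0.141..0.147
s 0.185 z 0.135..0.140
[0.46795664 0.21206333 0.1393257 ] 0.10912704666810626
```

Request:
{"name": "jog_arm", "arguments": {"gripper": [0.5,0.5,0.5,0.5,0.5,0.5,0.5,0.5], "offset": [[-0.06,0.3,0.1],[-0.12,0.6,0.1],[-0.2,0.9,0.2],[-0.25,1.2,0.2],[-0.3,1.5,0.2],[-0.4,1.8,0.2],[-0.45,2.1,0.2],[-0.5,2.5,0.2]], "twist": [0,0,0,0,0,0,0,0]}}

```text
clock: 12.55
tcp_pos: [0.463, 0.2368, 0.1413]
orientation: [0.0, 0.629, 0.777, 0.0]
wrist_force: [-0.5, -0.9, 0.2]
finger_gap: 0.0427
grip_force: 0.0
```

```bash
python3 look.py
```

```text
s -0.002 z 0.065..0.067
s 0.170 z 0.030..0.066
s 0.206 z 0.032..0.066
s 0.234 z 0.031..0.066
s 0.266 z 0.030..0.033
[0.46297849 0.23717167 0.1413224 ] 0.13472840788479648
```

It's fallen flat. I'll retreat upward and to the right so the view is clear, then check.

Request:
{"name": "jog_arm", "arguments": {"gripper": [0.5,0.5,0.5,0.5,0.5,0.5,0.5,0.5], "offset": [[0,-0.3,3],[0,-0.6,6],[0,-2,9],[-0.2,-5,10],[-0.5,-9,10],[-0.8,-13,10],[-1,-17,10],[-1,-18,10]], "twist": [0,0,0,0,0,0,0,0]}}

```text
clock: 13.6
tcp_pos: [0.4529, 0.055, 0.2415]
orientation: [0.0, 0.631, 0.776, 0.0]
wrist_force: [-0.2, 0.7, -0.6]
finger_gap: 0.0429
grip_force: 0.0
```

```bash
python3 chk.py t4
```

```text
side 583 [ 438. -218.] [143. 105.] 12.4 z [0.059 0.065 0.07 ]
   [[357.0, -183.0], [379.0, -285.0], [519.0, -254.0], [496.0, -152.0]]
end up few
end down 571 [448. 319.] [105. 145.] 11.4 z [0.059 0.065 0.071]
   [[382.0, 380.0], [411.0, 238.0], [513.0, 259.0], [485.0, 401.0]]
```

View pics/t4.png

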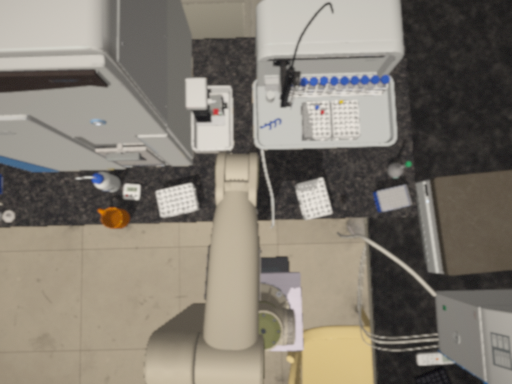

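Both racks, at (177,200) and (314,198), lie flat with holes up. Their foot edges are within about 2 mm of where they started, and the visible bystanders haven't moved. Handing in.

```bash
python3 -c "
from workcell import env
print(env.hand_in())"
```

```text
the job is handed in; nothing more can be done
None
```

Both racks were pushed over on the spot and now stand flat on their bases with the holes up, their foot edges within about 2 mm of the start; the job is handed in, but the hand-in returned no verdict.

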